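# Gauge three spots on a coated panel, then raise the gauge to its mark and hold it

### The arm

A 6-joint arm with a two-finger parallel gripper is mounted at the origin on the work surface. World frame = base frame: x ahead of the robot, y to its left, z up, the work surface at z = 0. Lengths are in m, angles in rad, forces in N, time in s.
With the tool pointing down it reaches from about 0.325 to 0.775 m from the base axis. Payload 5.5 kg.
Tool frame: the origin (TCP) lies between the finger pads; the fingertips stand 17 mm ahead of it and the grasp point (between the pads) lies 2 mm behind it; z points along the fingers, y is the direction in which the jaws open and shut (so a half turn about z gives the same grasp; the last joint's range is limited). The gripper opens to 85 mm and grips with 20 to 120 N. Pads are 22 mm wide; open, the fingers measure 114 mm over their backs; the gripper's body (76 mm by 85 mm) begins 54 mm behind the grasp point. The pads swing forward as they close: fully open they stand 13 mm farther back than shut.
Start: joints at [-1.158, 0.091, 1.231, -0, 1.82, -0.057], TCP at [0.272, -0.535, 0.248] pointing down, gripper open.
Joint ranges: [-2.87, 2.87], [-0.86, 2.18], [0.17, 2.46], [-1.51, 4.65], [0.06, 2.69], [-2.65, 2.65]. Speed limits (rad/s): [2.57, 2.57, 3.01, 3.14, 3.14, 3.14].

### API

Orientations are given as a unit quaternion [w, x, y, z].
In Python, from rig import env gives the robot as it stands.
- The arm moves only by the tool arm_command, never from a script. Its argument "increments" is a list of rows, each an object with "offset": the shift along the tool's x, y, z in mm, a list of three; "roll": the turn about the tool's z in rad. A call has 1 to 20 rows; each row is the pose to reach, as a shift and turn from the pose commanded when the call began, along the tool's axes at that moment; what a row does not reach only later rows make up. A row lasts 1/10 s, in which the tool goes at most 50 mm and 8.59 degrees, less where a joint would pass 70% of its speed; a pose out of reach is approached as far as the arm can. A call with a gripper value outside its range is refused whole. "gripper" is the closure in counts, from 0 (fully open) to 255 (shut), set as the call begins (left out, the last holds). The fingers move at their own pace and stop on an object; the grip force is fixed at half the most. Time passes only in rows, so rows that repeat a pose let the fingers close. It gives the time, the measured TCP pose, the force and the opening at its end, in the units of the state.
- env.state(): the state, without advancing time (a new reading comes with each control period).
- env.camera(name): name is "scene" or "top" or "wrist"; returns the picture (480x640x3 uint8, blue, green, red); there is no depth.
- env.camera_params(name): a dict with "camera_matrix" (3x3 intrinsics, pixels), "k1" (the pictures are not rectified: a ray, as slopes to the right and down, at radius r is drawn at 1 + k1 r^2 times it, then the intrinsics apply), "rvec" (rotation vector, rad) and "tvec" (3), from world to camera coordinates, as OpenCV has them. Camera axes: x right, y down, z forward; pixel columns grow to the right and rows downward; lengths in m; the calibration is good to about 2 mm. A picture is of the moment at which its call begins: read the wrist's pose just before it. camera_params takes no time and is no camera call; for the wrist camera it gives the pose at the moment of the call.
- env.hand_in(): hands the job in, once; it reports no verdict.
The state is a dict: "clock": time; "joint_pos": joint angles; "qd": joint speeds; "joint_torque": joint torques, N m; "position": TCP position; "tcp_rot": TCP orientation; "ft_force": force on the tool from outside, world axes, zero at the start; "moment": the same for the moment, N m; "width": finger opening in m.
Only numpy, scipy, OpenCV 4.12 (cv2) and the standard library are available. Lean on these libraries where they do the work, as an engineer would, in place of code of your own. Each camera call takes 0.05 s, during which the arm holds its last target.

### The job

Measure the coated panel with the gauge on the stand: take the handle on top of the column so that its lock button is squeezed in, which frees the telescope, and set the gauge's spring foot gently down on each of the three ringed test points for about a second, in order from the end of the panel with the hanging hole, lifting the foot clear of the coating in between. Then raise the telescope until the broad line on its scale stands level with the rim of the collar, and finish holding it there by the handle, button still squeezed in, while the panel is changed. Leave the glassware and the other things on the bench alone.

Things in the scene. Friction and masses are not known exactly. Their poses are not given: they have to be found in the camera images.
- grip (a point): Middle of the stand's handle, on the axis of the upright column. Its axes: z up; x level, the boom leaves the handle to -x; y across the boom, the lock button is on the +y side. Grip here across y: 40 mm wide with the button out, 34 mm fully in (this point is the middle of those 34). The handle's top is 21 mm above, the 18 mm wide boom's top 23 mm below; nothing else stands beside it.
- handle: The handle: dark grey block on top of the column, 48 mm along the boom, 60 mm tall, carried by the telescope. Axes as grip; its origin lies on the column axis, 203 mm below grip.
- lock_button (a joint): Lock button, a ribbed black paddle (34 mm long, 28 mm tall) on the handle's +y side, centred at the height of grip. Metres pushed in: 0 out, 0.006 home. Spring 8 N to start, 12 N home: a two-finger squeeze across the handle does it. Out, a brake locks the telescope; from 0.002 in it is free, and its load of about 0.5 kg sinks unless held. Let out, it brakes again at once.
- lift (a joint): Extension of the telescope (m), up positive, -0.010 to 0.115; 0: the foot just touches the panel. Handle, boom and gauge rise with it. The aluminium inner tube has a fine line every 10 mm and one broad (3 mm) line at 90 mm, read at the upper rim of the dark knurled collar, 155 mm above the table. At 0.090 the broad line's middle is level with the rim and grip is 138 mm above the rim (at 0: 48 mm).
- swing (a joint): Turn of column, boom and gauge about the column's upright axis (rad), counterclockwise from above positive, -0.95 to 0.95; at 0 the boom runs to -x of the stand. Always free to turn, with light friction (0.04 N m); stays where it is left. Turning the handle in place turns it.
- foot_tip (a point): Centre of the underside of the gauge's measuring foot, a steel pin of 10 mm diameter pointing straight down below the gauge at the boom's end: 120 mm level from the column axis, to -x of the handle, and 184 mm below grip while the foot is sprung out.
- foot_spring (a joint): How far the foot is pushed up into the gauge by what it rests on (m): 0 free, 0.008 at its stop. Spring: 1.5 N to start, about 3.5 N at 0.004, 5.5 N at 0.008; beyond that it is rigid.
- foot: The end of the measuring foot. Its origin lies on the column axis: use foot_tip for the place of the tip.
- panel: Pale coated steel test panel, 150 x 100 x 3 mm, clipped flat on the stand's base plate (immovable), upper face 19 mm above the table. Its origin lies on the column axis under the panel; y runs along its long side towards the end with the small hanging hole (8 mm); its middle is 120 mm to -x of the origin.
- stand: The stand's dark base plate, fixed to the bench: 245 x 220 mm, 16 mm high. Its origin lies on the column axis at table level; the plate runs from 195 mm to -x of it to 50 mm to +x.
- point1 (a point): Test point on the panel, next to the end with the hanging hole: centre of a scribed ring of 20 mm with a dot in it, on the panel's upper face, 120 mm from the column axis. The three rings lie on an arc about the column, 0.42 rad (50 mm) apart.
- point2 (a point): Test point on the panel, in the middle: centre of a scribed ring of 20 mm with a dot in it, on the panel's upper face, 120 mm from the column axis. The three rings lie on an arc about the column, 0.42 rad (50 mm) apart.
- point3 (a point): Test point on the panel, next to the end without a hole: centre of a scribed ring of 20 mm with a dot in it, on the panel's upper face, 120 mm from the column axis. The three rings lie on an arc about the column, 0.42 rad (50 mm) apart.
- amber_bottle: Bystander: brown glass reagent bottle with black cap, 68 mm across, 130 mm tall. Origin at the centre of its underside.
- white_bottle: Bystander: square white plastic bottle with round cap, 56 mm wide, 126 mm tall. Origin at the centre of its underside.
- beaker: Bystander: empty clear glass beaker, 64 mm across, 85 mm tall. Origin at the centre of its underside.
- panel_stack: Bystander: stack of four spare coated panels lying flat, 150 x 100 x 12 mm. Origin at the centre of its underside.
- flask: Bystander: conical clear glass flask, 80 mm across, 108 mm tall. Origin at the centre of its underside.
- jar: Bystander: clear glass jar with black lid, 56 mm across, 75 mm tall. Origin at the centre of its underside.
- spatula: Bystander: steel spatula lying flat, about 180 mm long. Origin at its underside.

How it is judged:
On the way, in this order (a step that is already met when the one before it is completed fails the run):
1. the lock button is squeezed in by the gripper on the handle (value of joint lock_button above 0.003 m and contact force between the fingers and handle above 3 N), for 0.2 s.
2. the foot rests on test point 1, its tip within 6 mm of the centre and pushed up at least 1.5 mm (horizontal distance between foot_tip and point1 below 0.006 m and value of joint foot_spring above 0.0015 m and contact force between foot and panel above 1 N and value of joint lock_button above 0.002 m), for 0.5 s.
3. the foot rests on test point 2, its tip within 6 mm of the centre and pushed up at least 1.5 mm (horizontal distance between foot_tip and point2 below 0.006 m and value of joint foot_spring above 0.0015 m and contact force between foot and panel above 1 N and value of joint lock_button above 0.002 m), for 0.5 s.
4. the foot rests on test point 3, its tip within 6 mm of the centre and pushed up at least 1.5 mm (horizontal distance between foot_tip and point3 below 0.006 m and value of joint foot_spring above 0.0015 m and contact force between foot and panel above 1 N and value of joint lock_button above 0.002 m), for 0.5 s.
At the end, for the whole second after the job is handed in: At the end the fingers hold the handle (more than 3 N) with the lock button more than 3 mm in, so that the hand alone carries the gauge, the telescope is extended to 90 mm within 4 mm and everything stands still, through the last second (all of step 1 and value of joint lift between 0.086 and 0.094 m and velocity of joint lift between -0.005 and 0.005 m/s and velocity of joint swing between -0.05 and 0.05 rad/s); the arm keeps its last pose, push and grip.
It fails at once if the foot is pressed on the panel with more than 15 N (contact force between foot and panel above 15 N).
It fails at once if the foot rubs on the panel more than 10 mm away from every test point (contact force between foot and panel above 0.5 N and horizontal distance between foot_tip and point1 above 0.01 m and horizontal distance between foot_tip and point2 above 0.01 m and horizontal distance between foot_tip and point3 above 0.01 m).
It fails at once if a bystander is knocked more than 30 mm away or tipped over (distance of any of amber_bottle, white_bottle, beaker, panel_stack, flask, jar, spatula from where it was at the start of the episode above 0.03 m or angle between any of amber_bottle, white_bottle, beaker, panel_stack, flask, jar, spatula's own z axis and vertical above 0.5 rad).
It also fails if it takes over 53 s, if anything falls off the work surface, if the arm or the gripper's body presses on something with over 40 N, if the wrist force passes 120 N, or if a joint passes its speed limit or range.

## Working session

There is one attempt and no reset: what is moved stays moved. The work goes in short steps, Python scripts to look and compute and a tool call to move; the robot and the scene stay as the last step left them, time stands still between calls to the robot, and variables do not carry over. Pictures are saved under pics/ and viewed, and the job is handed in when it is done.

Besides the shell and the picture viewer there is one more tool, called after "Request:" in YAML: its name, and indented under it one key for each argument. arm_command: Moves the arm, as the interface text tells. Its arguments: {"type":"object","properties":{"increments":{"type":"array"},"gripper":{"type":"number"}},"required":["increments"]}

```bash
mkdir -p pics; ls
cat > h.py <<'E'
import numpy as np, cv2
from rig import env
def P(n):
    p=env.camera_params(n); R=cv2.Rodrigues(np.array(p['rvec'],float))[0]; return np.array(p['camera_matrix'],float),p['k1'],R,np.array(p['tvec'],float).ravel()
def proj(n,X,p=None):
    K,k1,R,t=p or P(n); X=np.atleast_2d(X)
    return cv2.projectPoints(X.astype(float),cv2.Rodrigues(R)[0],t,K,np.array([k1,0,0,0,0.]))[0][:,0]
def ray(n,uv,p=None):
    K,k1,R,t=p or P(n)
    s=cv2.undistortPoints(np.array([[uv]],float),K,np.array([k1,0,0,0,0.]))[0,0]
    return -R.T@t, R.T@np.array([s[0],s[1],1])
def atz(n,uv,z,p=None):
    c,d=ray(n,uv,p); return c+d*(z-c[2])/d[2]
E
python3 - <<'E'
from h import *
for n in ("scene","top","wrist"):
    cv2.imwrite(f"pics/{n}0.png",env.camera(n)); p=P(n); print(n,(-p[2].T@p[3]).round(3),p[0][0,0],p[1])
print(env.state())
E
```

```text
pics
scene [ 1.248 -0.671  0.844] 437.49952834324256 -0.004763578793320116
top [0.499 0.004 1.131] 449.9429175125607 -0.10940513505315
wrist [ 0.346 -0.496  0.373] 366.4966730961576 -0.018758475930332575
{'clock': 0.15, 'joint_pos': array([-1.15769414e+00,  9.17079895e-02,  1.23159912e+00,  1.97479233e-05,
        1.81978986e+00, -5.66932174e-02]), 'qd': array([ 0.00083723, -0.00268875, -0.00396834, -0.00102745,  0.00035718,
       -0.00153711]), 'joint_torque': array([ 1.71981024e-03, -4.59372568e+01, -4.18525958e+01, -1.04058524e-04,
        9.55336582e-03, -1.98745016e-05]), 'position': array([ 0.27155783, -0.53482829,  0.2474031 ]), 'tcp_rot': array([-7.41943144e-04,  9.72537316e-01,  2.32745791e-01, -1.23909910e-04]), 'ft_force': array([ 0.42825456, -0.6221938 , -0.38092521]), 'moment': array([-0.00500031, -0.02452295,  0.03424397]), 'width': 0.08530576157553517}
```

View pics/top0.png

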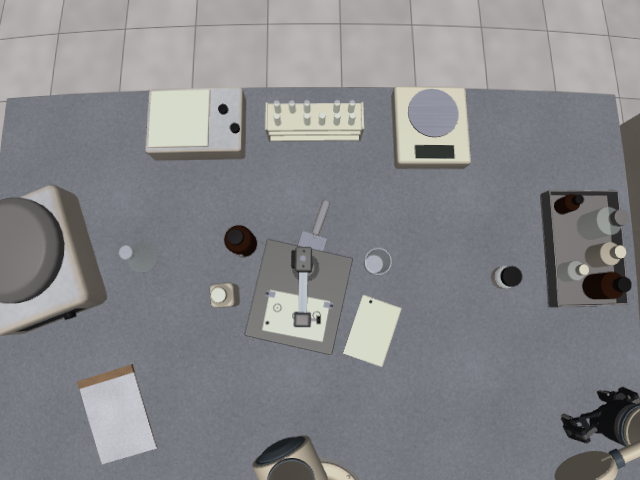

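View pics/scene0.png

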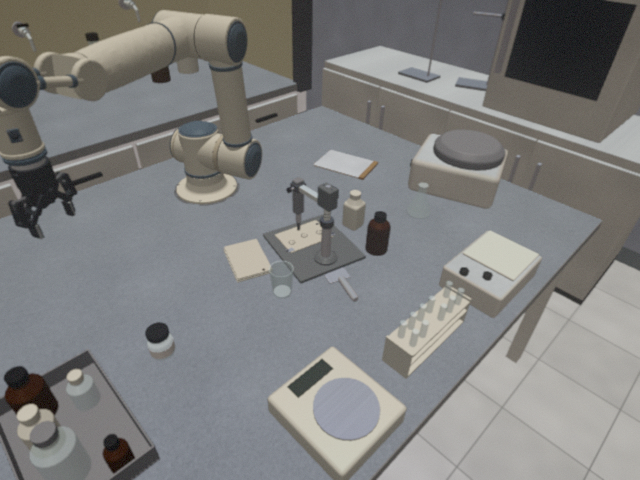

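View pics/wrist0.png

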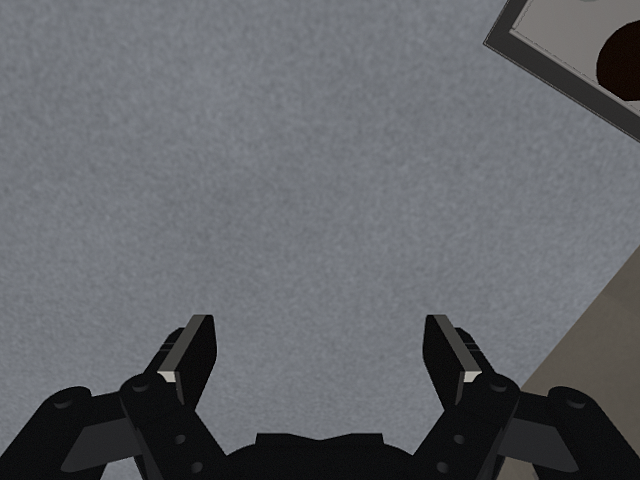

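Run:
```python
import cv2
a=cv2.imread("pics/top0.png")[225:365,230:410]; cv2.imwrite("pics/topc.png",cv2.resize(a,(774,602)[:2],interpolation=2)[:600])
a=cv2.imread("pics/scene0.png")[165:285,250:410]; cv2.imwrite("pics/scenec.png",cv2.resize(a,(800,600),interpolation=2))
```

```text
(no output)
```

View pics/topc.png

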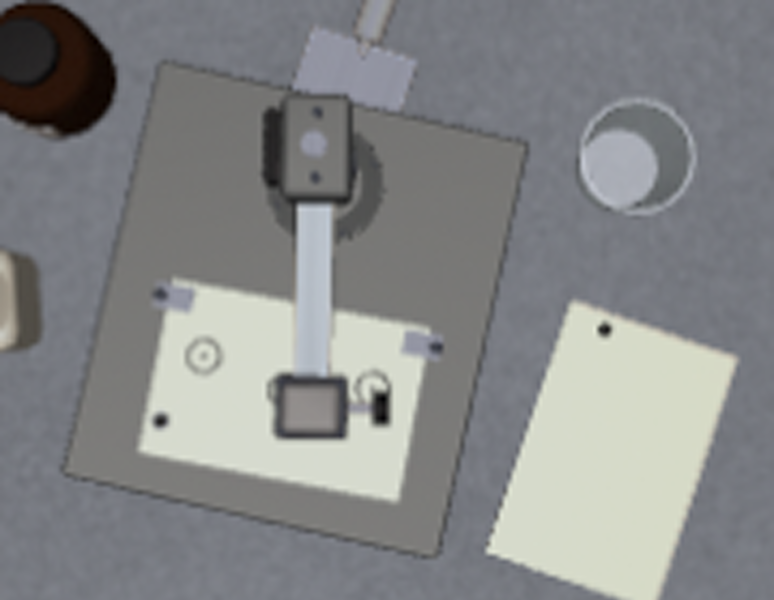

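View pics/scenec.png

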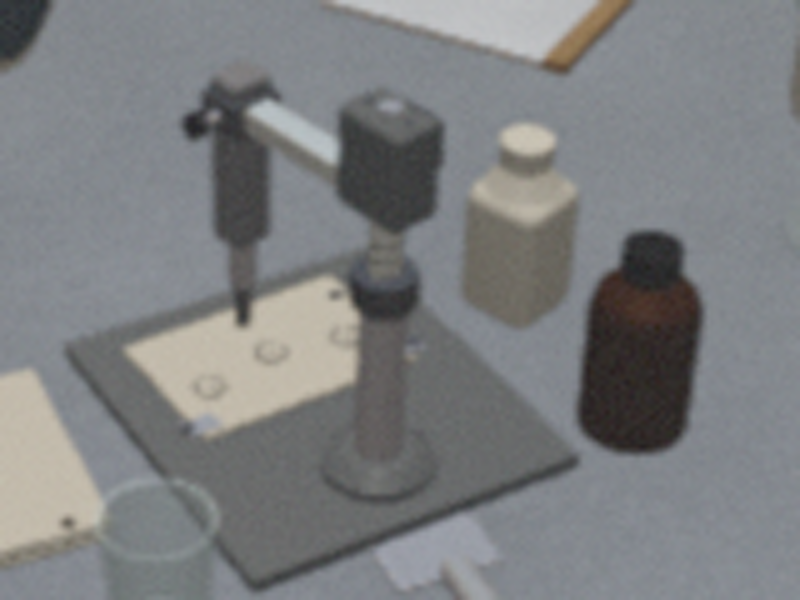

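```bash
cat > fit.py <<'E'
from h import *
from scipy.optimize import least_squares
T=lambda u,v:(230+(u+.5)/4.3-.5,225+(v+.5)/4.3-.5)
S=lambda u,v:(250+(u+.5)/5-.5,165+(v+.5)/5-.5)
c,s=np.cos,np.sin
arc=lambda a:(-.12*c(a),-.12*s(a),.019)
obs=[('top',T(163,62),(.05,.11,.016)),('top',T(528,142),(.05,-.11,.016)),('top',T(438,557),(-.195,-.11,.016)),('top',T(65,473),(-.195,.11,.016)),
('top',T(175,280),(-.07,.075,.019)),('top',T(400,500),(-.17,-.075,.019)),('top',T(140,452),(-.17,.075,.019)),('top',T(203,356),arc(-.42)),
('scene',S(260,587),(.05,-.11,.016)),('scene',S(579,461),(.05,.11,.016)),('scene',S(66,347),(-.195,-.11,.016)),
('scene',S(210,386),arc(.42)),('scene',S(271,350),arc(0)),('scene',S(126,350),(-.17,-.075,.019))]
pp={n:P(n) for n in('top','scene')}
def W(q,X):
    X=np.array(X);return np.array([q[0]+c(q[2])*X[0]-s(q[2])*X[1],q[1]+s(q[2])*X[0]+c(q[2])*X[1],X[2]])
def f(q,o=obs): return np.concatenate([proj(n,W(q,X),pp[n])[0]-uv for n,uv,X in o])
r=least_squares(f,[.5,0,0]); print(r.x); print(f(r.x).reshape(-1,2).round(1).tolist())
q=r.x
# lift & swing: handle top (z=.155+.048+.021+L), front/back +-.024,, gauge
def g(w):
    L,a=w; qq=[q[0],q[1],q[2]+a]; zt=.155+.048+.021+L
    o=[('top',T(318,97),(.024,0,zt)),('top',T(284,95),(.024,.017,zt)),('top',T(351,97),(.024,-.017,zt)),('top',T(316,200),(-.024,0,zt)),
       ('scene',S(241,324),(-.12,0,.019+L)),('scene',S(385,103),(0,0,zt))]
    return f(qq,o)
r2=least_squares(g,[.03,0]);print('lift,swing',r2.x,g(r2.x).reshape(-1,2).round(1).tolist())
for a in(-.42,0,.42):print(W(q,arc(a)))
E
python3 fit.py
```

```text
[ 0.58254715  0.02527299 -0.22038647]
[[-0.5, -0.5], [0.8, -0.9], [1.8, 0.3], [0.5, 1.1], [-0.2, -1.2], [-1.2, 0.6], [-0.9, -1.0], [0.2, -0.8], [-1.1, -0.8], [0.4, -1.9], [-1.6, -0.4], [0.3, -0.2], [0.4, 0.2], [0.2, -1.0]]
lift,swing [0.03257244 0.20075319] [[0.0, -1.4], [-0.8, -1.0], [1.0, -1.4], [0.2, -0.9], [-0.1, -0.3], [1.1, 1.1]]
[0.48632337 0.09697364 0.019     ]
[0.46544959 0.0515058  0.019     ]
[0.46492996 0.00147813 0.019     ]
```

Request:
arm_command:
  increments:
    - {"offset": [0,0,-40],"roll": -0.05}
    - {"offset": [15,-10,-80],"roll": -0.15}
    - {"offset": [45,-30,-110],"roll": -0.28}
    - {"offset": [80,-55,-130],"roll": -0.42}
    - {"offset": [115,-78,-130],"roll": -0.56}
    - {"offset": [150,-102,-130],"roll": -0.7}
    - {"offset": [185,-125,-130],"roll": -0.84}
    - {"offset": [220,-149,-130],"roll": -0.98}
    - {"offset": [255,-172,-130],"roll": -1.12}
    - {"offset": [290,-196,-130],"roll": -1.26}
    - {"offset": [325,-220,-130],"roll": -1.4}
    - {"offset": [360,-243,-130],"roll": -1.54}
    - {"offset": [395,-267,-130],"roll": -1.68}
    - {"offset": [430,-290,-130],"roll": -1.82}
    - {"offset": [462,-312,-130],"roll": -1.96}
    - {"offset": [490,-331,-130],"roll": -2.1}
    - {"offset": [510,-345,-130],"roll": -2.24}
    - {"offset": [522,-353,-130],"roll": -2.38}
    - {"offset": [529,-357,-130],"roll": -2.52}
    - {"offset": [531,-359,-130],"roll": -2.65}
  gripper: 0

```text
clock: 2.15
position: [0.583, 0.0265, 0.3773]
tcp_rot: [-0.001, 0.007, 1.0, 0.0]
ft_force: [-0.3, -0.3, -0.3]
width: 0.0858
```

Run:
```python
from h import *
s=env.state(); print({k:np.round(s[k],4).tolist() for k in('clock','position','tcp_rot','joint_pos','ft_force')})
p=P('wrist'); print((-p[2].T@p[3]).round(3), p[2].round(3).tolist())
np.save('w1.npy',np.array([p[0],p[1],p[2],p[3]],dtype=object),allow_pickle=True)
cv2.imwrite("pics/wrist1.png",env.camera('wrist'))
```

```text
{'clock': 2.15, 'position': [0.583, 0.0265, 0.3773], 'tcp_rot': [-0.0008, 0.0074, 1.0, 0.0001], 'joint_pos': [-0.0129, 0.1172, 0.9702, 0.0002, 2.0557, -1.5689], 'ft_force': [-0.3015, -0.2684, -0.3333]}
[0.499 0.028 0.503] [[0.015, 1.0, -0.001], [0.946, -0.014, 0.324], [0.324, -0.006, -0.946]]
```

View pics/wrist1.png

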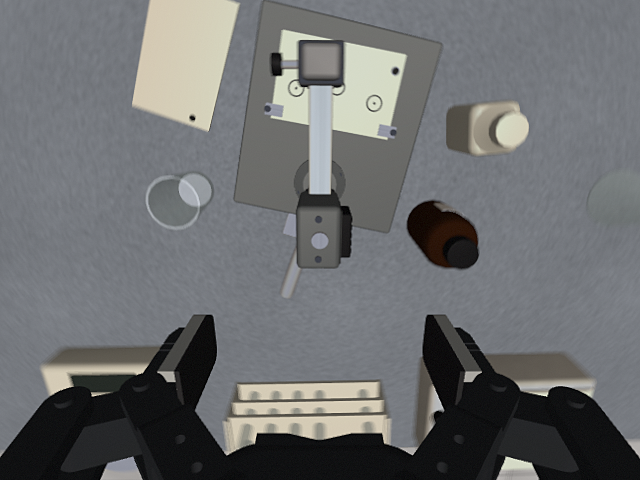

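Run:
```python
import cv2
a=cv2.imread("pics/wrist1.png"); cv2.imwrite("pics/w1a.png",cv2.resize(a[0:150,230:450],(770,525),interpolation=2))
cv2.imwrite("pics/w1b.png",cv2.resize(a[150:300,220:420],(800,600),interpolation=2))
```

```text
(no output)
```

View pics/w1a.png

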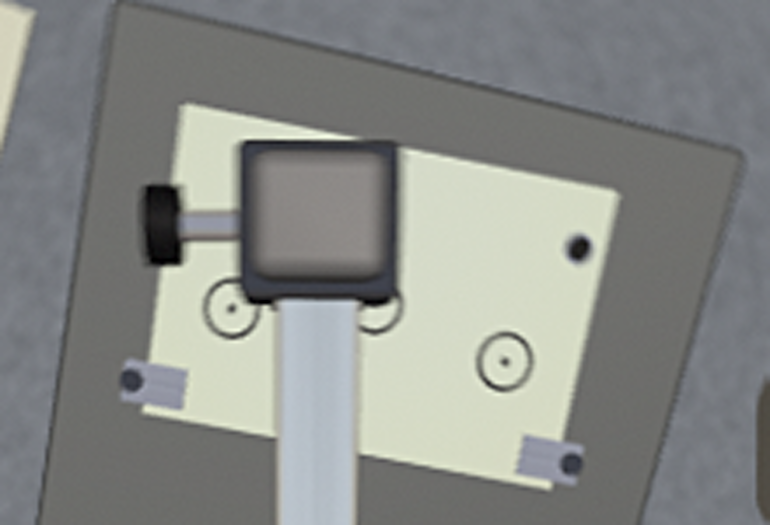

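View pics/w1b.png

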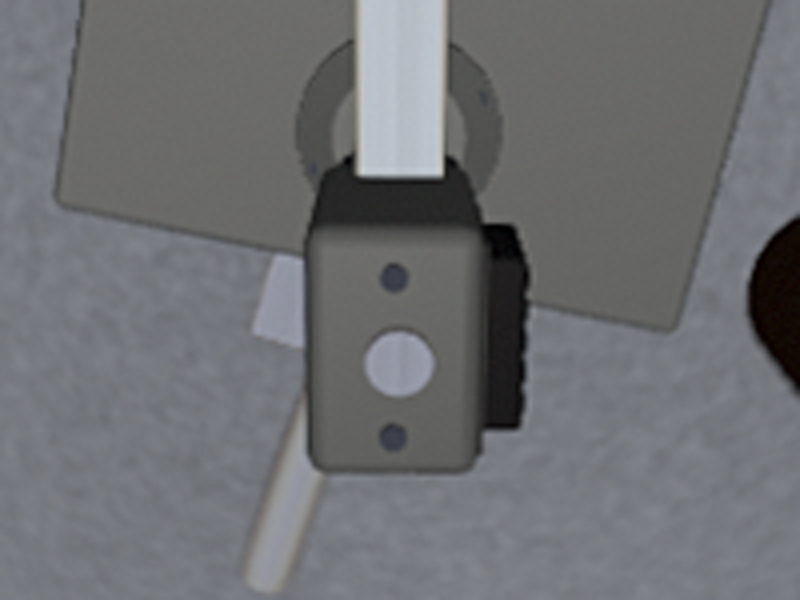

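```bash
cat > fit2.py <<'E'
from fit import *
p=np.load('w1.npy',allow_pickle=True); pp['wrist']=tuple(p)
A=lambda u,v:(230+(u+.5)/3.5-.5,(v+.5)/3.5-.5)
B=lambda u,v:(220+(u+.5)/4-.5,150+(v+.5)/4-.5)
ow=[('wrist',A(118,4),(-.195,-.11,.016)),('wrist',A(743,153),(-.195,.11,.016)),('wrist',B(55,207),(.05,-.11,.016)),('wrist',B(676,331),(.05,.11,.016)),
('wrist',A(182,103),(-.17,-.075,.019)),('wrist',A(619,191),(-.17,.075,.019)),('wrist',A(231,309),arc(.42)),('wrist',A(504,361),arc(-.42)),('wrist',A(378,305),arc(0))]
print('--wrist')
r=least_squares(lambda q:f(q,ow),q); print(r.x,f(r.x,ow).reshape(-1,2).round(1).tolist())
r=least_squares(lambda q:f(q,ow+obs),q); print(r.x); qb=r.x
def g2(w):
    L,a=w[:2]; qq=[w[2],w[3],qb[2]+a]; zt=.155+.048+.021+L
    return np.concatenate([f(qq,[('wrist',B(399,364),(0,0,zt)),
     ('wrist',B(396,471),(.024,0,zt)),('wrist',B(397,226),(-.024,0,zt))])]+[f(qq,[('scene',S(241,324),(-.12,0,.019+L)),('scene',S(385,103),(0,0,zt))])])
r3=least_squares(g2,[.03,.2,qb[0],qb[1]]);print('lift swing xy',r3.x,g2(r3.x).round(1))
# handle/boom direction in world
for z in (.257,):
  print('disc',atz('wrist',B(399,364),z,pp['wrist']),'scr',atz('wrist',B(394,277),z,pp['wrist']),atz('wrist',B(393,437),z,pp['wrist']), 'faces',atz('wrist',B(306,350),z,pp['wrist']),atz('wrist',B(484,350),z,pp['wrist']))
zb=.236-.023
for u in((278,500),(356,500),(280,305),(356,305)): print('boom',atz('wrist',A(*u),zb,pp['wrist']))
E
python3 fit2.py
```

```text
[ 0.58254715  0.02527299 -0.22038647]
[[-0.5, -0.5], [0.8, -0.9], [1.8, 0.3], [0.5, 1.1], [-0.2, -1.2], [-1.2, 0.6], [-0.9, -1.0], [0.2, -0.8], [-1.1, -0.8], [0.4, -1.9], [-1.6, -0.4], [0.3, -0.2], [0.4, 0.2], [0.2, -1.0]]
lift,swing [0.03257244 0.20075319] [[0.0, -1.4], [-0.8, -1.0], [1.0, -1.4], [0.2, -0.9], [-0.1, -0.3], [1.1, 1.1]]
[0.48632337 0.09697364 0.019     ]
[0.46544959 0.0515058  0.019     ]
[0.46492996 0.00147813 0.019     ]
--wrist
[ 0.5820643   0.02571809 -0.21412029] [[-5.1, -2.1], [-0.4, -2.5], [-1.6, 1.4], [0.3, 1.0], [2.7, -0.5], [1.6, 2.3], [1.3, -0.3], [1.0, 1.7], [0.2, 0.4]]
[ 0.58215984  0.02559455 -0.2156702 ]
lift swing xy [0.03153633 0.19766512 0.58110433 0.02664691] [-0.5 -2.   0.2  2.4  0.1 -0.5 -0.1 -0.4  1.1  1.1]
disc [0.58210427 0.02696149 0.257     ] scr [0.56616187 0.02633509 0.257     ] [0.59596113 0.02567138 0.257     ] faces [0.57925217 0.01059329 0.257     ] [0.57972141 0.04199473 0.257     ]
boom [0.51755069 0.02002199 0.213     ]
boom [0.51781052 0.03708353 0.213     ]
boom [0.47798731 0.02138505 0.213     ]
boom [0.47823155 0.03728027 0.213     ]
```

```bash
sed -i "s/^ow=\[('wrist',A(118,4),(-.195,-.11,.016)),/ow=[/" fit2.py; python3 fit2.py | sed -n '/--/,$p'
```

```text
--wrist
[ 0.58177488  0.02521577 -0.21055838] [[-1.3, -3.3], [-1.9, 1.5], [0.1, 0.6], [1.7, -0.7], [0.8, 1.7], [0.6, -0.4], [0.3, 1.2], [-0.5, 0.0]]
[ 0.58193923  0.02523703 -0.21316005]
lift swing xy [0.03153633 0.19515505 0.58110433 0.02664691] [-0.5 -2.   0.2  2.4  0.1 -0.5 -0.1 -0.4  1.1  1.1]
disc [0.58210427 0.02696149 0.257     ] scr [0.56616187 0.02633509 0.257     ] [0.59596113 0.02567138 0.257     ] faces [0.57925217 0.01059329 0.257     ] [0.57972141 0.04199473 0.257     ]
boom [0.51755069 0.02002199 0.213     ]
boom [0.51781052 0.03708353 0.213     ]
boom [0.47798731 0.02138505 0.213     ]
boom [0.47823155 0.03728027 0.213     ]
```

Request:
arm_command:
  increments:
    - {"offset": [0,0,15]}
    - {"offset": [0,0,40]}
    - {"offset": [0,0,65]}
    - {"offset": [0,0,90]}
    - {"offset": [0,0,110]}
    - {"offset": [0,0,126]}
    - {"offset": [0,0,137]}
    - {"offset": [0,0,143]}
    - {"offset": [0,0,144]}
    - {"offset": [0,0,144]}

```text
invalid input
```

Run:
```python
from h import *
s=env.state(); print({k:np.round(s[k],4).tolist() for k in('clock','position','tcp_rot','joint_pos','ft_force')})
cv2.imwrite("pics/wrist2.png",env.camera('wrist'))
a=env.camera('scene'); cv2.imwrite("pics/scene2.png",cv2.resize(a[130:285,250:410],(620,600),interpolation=2))
```

```text
{'clock': 2.2, 'position': [0.5829, 0.0265, 0.3774], 'tcp_rot': [-0.0007, 0.0044, 1.0, 0.0001], 'joint_pos': [-0.013, 0.1169, 0.9704, 0.0003, 2.0557, -1.5748], 'ft_force': [0.5588, 0.3935, 0.1801]}
```

View pics/wrist2.png

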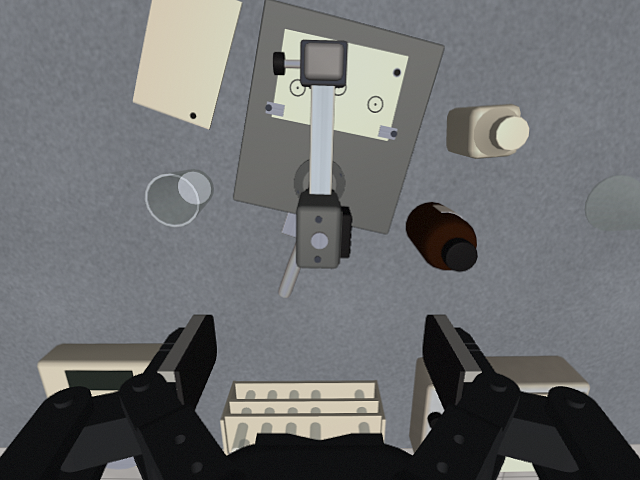

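View pics/scene2.png

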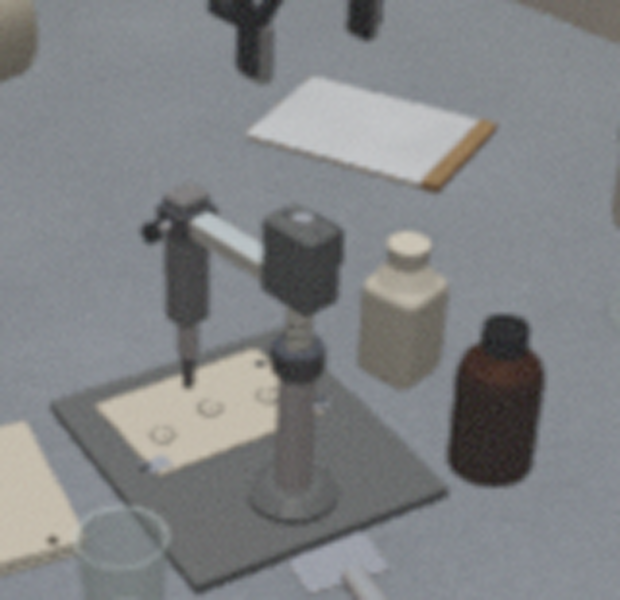

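Request:
arm_command:
  increments:
    - {"offset": [0,0,15],"roll": 0.01}
    - {"offset": [0,0,40],"roll": 0.01}
    - {"offset": [0,0,65],"roll": 0.01}
    - {"offset": [0,0,90],"roll": 0.01}
    - {"offset": [0,0,110],"roll": 0.01}
    - {"offset": [0,0,126],"roll": 0.01}
    - {"offset": [0,0,137],"roll": 0.01}
    - {"offset": [0,0,143],"roll": 0.01}
    - {"offset": [0,0,144],"roll": 0.01}
    - {"offset": [0,0,144],"roll": 0.01}
  gripper: 0

```text
clock: 3.3
position: [0.5828, 0.0254, 0.235]
tcp_rot: [0.001, 0.016, 1.0, -0.0]
ft_force: [-0.5, -0.1, 0.8]
width: 0.0853
```

Run:
```python
from h import *
s=env.state(); print({k:np.round(s[k],4).tolist() for k in('clock','position','tcp_rot','joint_pos','ft_force')})
cv2.imwrite("pics/wrist3.png",env.camera('wrist'))
a=env.camera('scene'); cv2.imwrite("pics/scene3.png",cv2.resize(a[130:285,250:410],(620,600),interpolation=2))
```

```text
{'clock': 3.3, 'position': [0.5828, 0.0254, 0.235], 'tcp_rot': [0.0005, 0.0163, 0.9999, -0.0], 'joint_pos': [-0.0147, 0.0427, 1.3047, -0.0, 1.7932, -1.553], 'ft_force': [-0.5213, -0.115, 0.8085]}
```

View pics/wrist3.png

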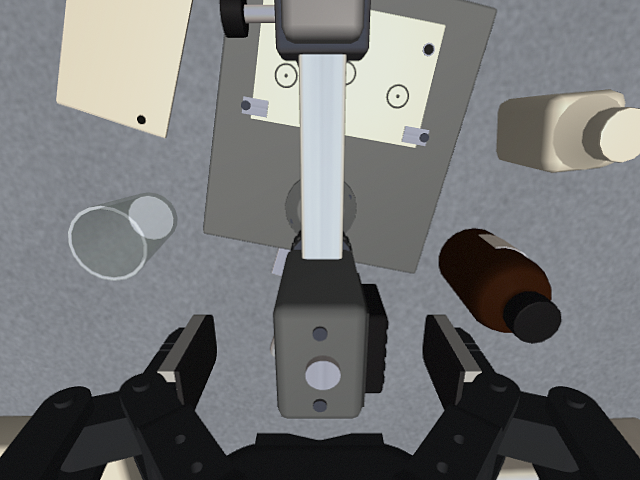

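View pics/scene3.png

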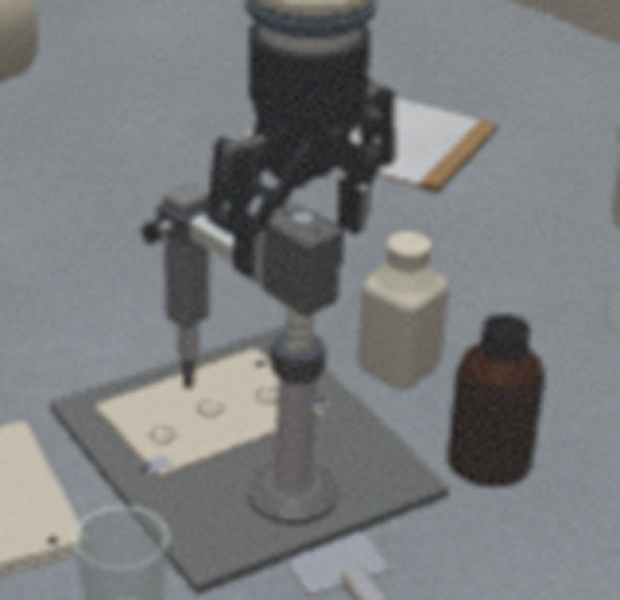

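Run:
```python
from h import *
z=.2355+.021
for uv in((322,375),(320,333),(320,405),(276,370),(362,370)): print(atz('wrist',uv,z).round(4))
for uv in((301,240),(344,240),(299,60),(345,60)): print('boom',atz('wrist',uv,.2125).round(4))
print('rings',atz('wrist',(286,75),.019).round(4),atz('wrist',(398,96),.019).round(4),env.state()['position'])
```

```text
[0.5831 0.0269 0.2565]
[0.5663 0.0267 0.2565]
[0.5961 0.0258 0.2565]
[0.5805 0.0111 0.2565]
[0.5815 0.0406 0.2565]
boom [0.5486 0.0192 0.2125]
boom [0.5492 0.0375 0.2125]
boom [0.479  0.0218 0.2125]
boom [0.4795 0.0387 0.2125]
rings [0.4647 0.0011 0.019 ] [0.4846 0.0974 0.019 ] [0.5829108  0.02547154 0.23545384]
```

Request:
arm_command:
  increments:
    - {"offset": [0,0.6,2],"roll": 0}
    - {"offset": [0,0.6,2],"roll": 0}
    - {"offset": [0,0.6,2],"roll": 0}
    - {"offset": [0,0.6,2],"roll": 0}
    - {"offset": [0,0.6,2],"roll": 0}
    - {"offset": [0,0.6,2],"roll": 0}
    - {"offset": [0,0.6,2],"roll": 0}
    - {"offset": [0,0.6,2],"roll": 0}
    - {"offset": [0,0.6,2],"roll": 0}
    - {"offset": [0,0.6,2],"roll": 0}
  gripper: 255

```text
clock: 4.4
position: [0.5825, 0.0258, 0.2322]
tcp_rot: [-0.0, 0.016, 1.0, -0.0]
ft_force: [1.7, -5.1, -6.6]
width: 0.0315
```

Run:
```python
from h import *
s=env.state(); print({k:np.round(s[k],4).tolist() for k in('clock','position','tcp_rot','joint_pos','ft_force','moment','width')})
cv2.imwrite("pics/wrist4.png",env.camera('wrist'))
```

```text
{'clock': 4.4, 'position': [0.5825, 0.0258, 0.2322], 'tcp_rot': [-0.0001, 0.0161, 0.9999, -0.0002], 'joint_pos': [-0.0139, 0.0429, 1.3095, -0.0003, 1.7895, -1.5526], 'ft_force': [1.7013, -5.0773, -6.6002], 'moment': [0.4295, -0.261, 0.026], 'width': 0.0315}
```

View pics/wrist4.png

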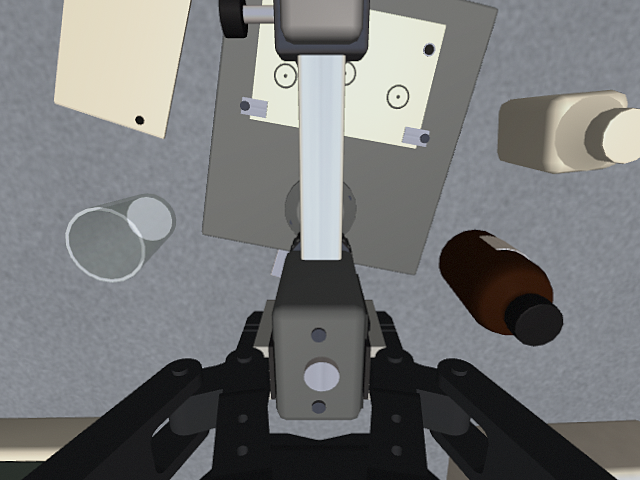

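Request:
arm_command:
  increments:
    - {"offset": [0,0,0],"roll": 0.02}
    - {"offset": [0,0,0],"roll": 0.06}
    - {"offset": [0,0,0],"roll": 0.12}
    - {"offset": [0,0,0],"roll": 0.18}
    - {"offset": [0,0,0],"roll": 0.24}
    - {"offset": [0,0,0],"roll": 0.3}
    - {"offset": [0,0,0],"roll": 0.36}
    - {"offset": [0,0,0],"roll": 0.42}
    - {"offset": [0,0,0],"roll": 0.48}
    - {"offset": [0,0,0],"roll": 0.54}
    - {"offset": [0,0,0],"roll": 0.58}
    - {"offset": [0,0,0],"roll": 0.6}
    - {"offset": [0,0,0],"roll": 0.6}
    - {"offset": [0,0,0],"roll": 0.6}
  gripper: 255

```text
clock: 5.85
position: [0.5821, 0.0256, 0.2323]
tcp_rot: [-0.0, 0.311, 0.95, -0.001]
ft_force: [-3.1, -5.5, -5.2]
width: 0.0315
```

```bash
cat > look.py <<'E'
import sys
from h import *
n=sys.argv[1]
s=env.state(); print({k:np.round(s[k],4).tolist() for k in('clock','position','tcp_rot','joint_pos','ft_force','moment','width')})
R=P('wrist');np.save(f'w{n}.npy',np.array(R,dtype=object),allow_pickle=True)
cv2.imwrite(f"pics/wrist{n}.png",env.camera('wrist'))
a=env.camera('scene'); cv2.imwrite(f"pics/sceneraw{n}.png",a); cv2.imwrite(f"pics/scene{n}.png",cv2.resize(a[165:285,250:410],(800,600),interpolation=2))
E
python3 look.py 5
```

```text
{'clock': 5.85, 'position': [0.5821, 0.0256, 0.2323], 'tcp_rot': [-0.0004, 0.311, 0.9504, -0.0006], 'joint_pos': [-0.0139, 0.0424, 1.3097, -0.0008, 1.7906, -0.9524], 'ft_force': [-3.1309, -5.5398, -5.2221], 'moment': [0.176, -0.3408, -0.069], 'width': 0.0315}
```

View pics/wrist5.png

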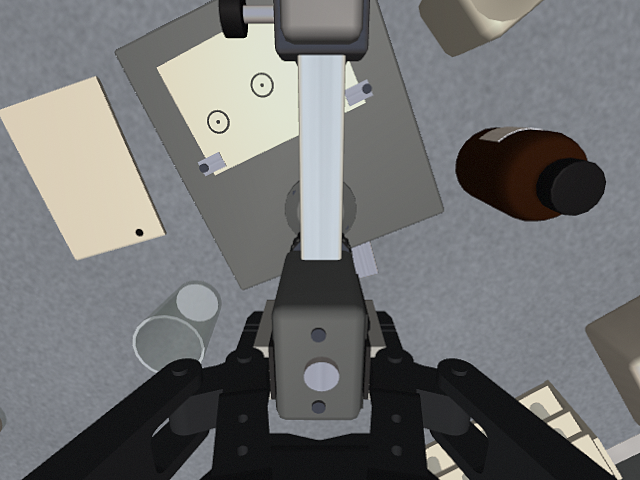

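View pics/scene5.png

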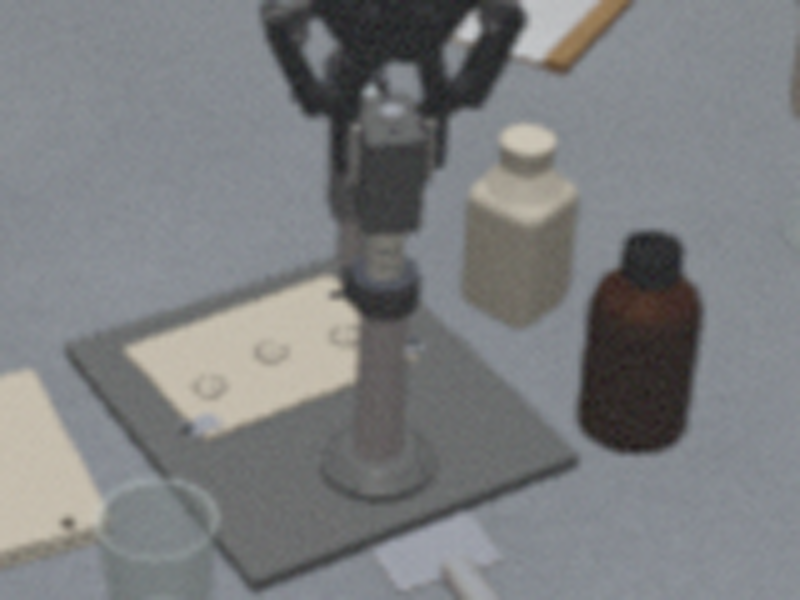

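```bash
cat > ang.py <<'E'
from h import *
def an(n,zg,rings,disc=(322,376)):
    p=tuple(np.load(f'w{n}.npy',allow_pickle=True)); A=lambda uv,z:atz('x',uv,z,p)[:2]
    d=A(disc,zg+.021); m1=(A((301,240),zg-.023)+A((344,240),zg-.023))/2; m2=(A((299,60),zg-.023)+A((345,60),zg-.023))/2
    v=m2-m1; w=m2-d; print('disc',d.round(4),'boom yaw',np.arctan2(-v[1],-v[0]).round(4),'disc-boom',np.arctan2(-w[1],-w[0]).round(4))
    for uv in rings:
        q=A(uv,.019); u=q-d; print('ring',q.round(4),np.hypot(*u).round(4),np.arctan2(-u[1],-u[0]).round(4))
E
python3 -c "
from ang import an
an('5',.2345,[(218,122),(262,85)])"
```

```text
disc [0.5818 0.0274] boom yaw -0.6275 disc-boom -0.6326
ring [0.4649 0.0006] 0.1199 0.2253
ring [0.4645 0.0509] 0.1196 -0.198
```

Request:
arm_command:
  increments:
    - {"offset": [0,0,3],"roll": 0}
    - {"offset": [0,0,8],"roll": 0}
    - {"offset": [0,0,14],"roll": 0}
    - {"offset": [0,0,20],"roll": 0}
    - {"offset": [0,0,24],"roll": 0}
    - {"offset": [0,0,27],"roll": 0}
    - {"offset": [0,0,28],"roll": 0}
    - {"offset": [0,0,28],"roll": 0}
    - {"offset": [0,0,28],"roll": 0}
  gripper: 255

```text
clock: 6.85
position: [0.5821, 0.0256, 0.2043]
tcp_rot: [-0.0, 0.311, 0.95, -0.001]
ft_force: [-3.9, -6.0, -5.6]
width: 0.0316
```

```bash
python3 look.py 6
```

```text
{'clock': 6.85, 'position': [0.5821, 0.0256, 0.2043], 'tcp_rot': [-0.0004, 0.3109, 0.9504, -0.0005], 'joint_pos': [-0.0139, 0.0407, 1.3609, -0.0008, 1.741, -0.9525], 'ft_force': [-3.8683, -6.0315, -5.635], 'moment': [0.2301, -0.328, -0.029], 'width': 0.0316}
```

View pics/wrist6.png

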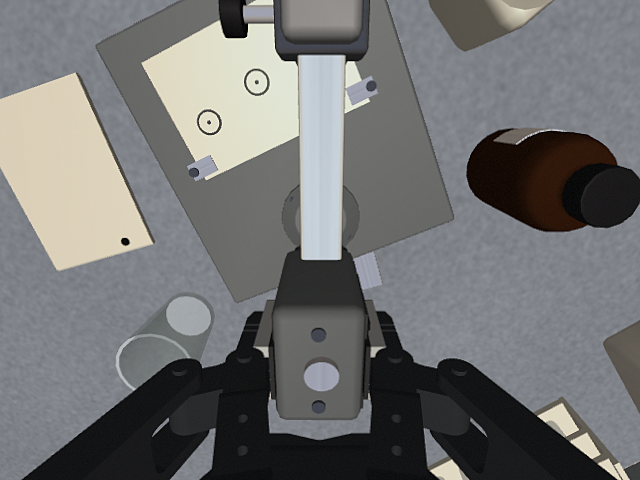

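View pics/scene6.png

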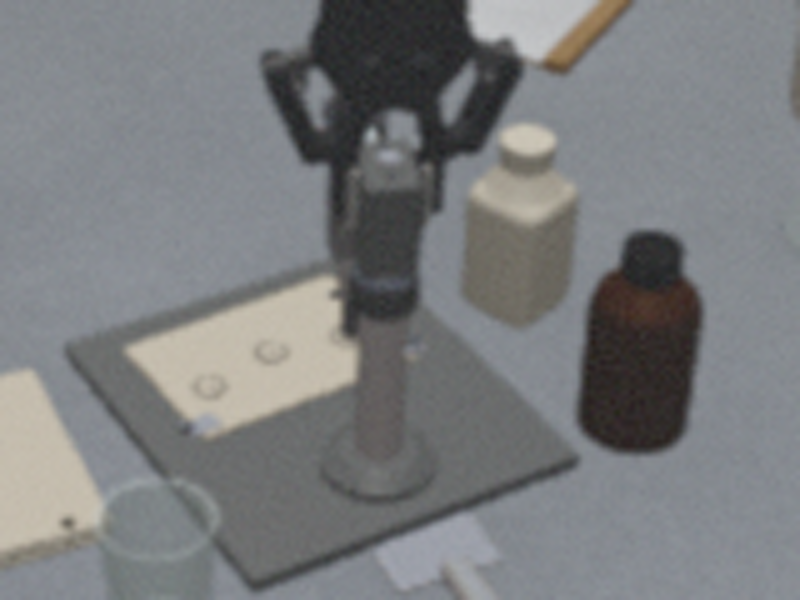

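Request:
arm_command:
  increments:
    - {"offset": [0,0,1],"roll": 0}
    - {"offset": [0,0,2],"roll": 0}
    - {"offset": [0,0,3],"roll": 0}
    - {"offset": [0,0,4],"roll": 0}
    - {"offset": [0,0,4],"roll": 0}
  gripper: 255

```text
clock: 7.45
position: [0.5821, 0.0256, 0.2012]
tcp_rot: [0.0, 0.311, 0.95, -0.0]
ft_force: [-3.4, -4.8, -2.9]
width: 0.0316
```

```bash
python3 -c "
from ang import *
an('6',.2065,[(209,122),(257,82)]); s=env.state();print(s['position'],s['ft_force'])"
```

```text
disc [0.5818 0.0274] boom yaw -0.6274 disc-boom -0.6325
ring [0.4646 0.001 ] 0.1201 0.2222
ring [0.4646 0.0512] 0.1196 -0.2003
[0.5821169  0.02561457 0.20120238] [-3.40390124 -4.80203088 -2.9155356 ]
```

Request:
arm_command:
  increments:
    - {"offset": [0,0,1],"roll": 0}
    - {"offset": [0,0,2],"roll": 0}
    - {"offset": [0,0,2],"roll": 0}
    - {"offset": [0,0,2],"roll": 0}
    - {"offset": [0,0,2],"roll": 0}
  gripper: 255

```text
clock: 7.95
position: [0.5821, 0.0256, 0.1994]
tcp_rot: [0.0, 0.311, 0.95, -0.0]
ft_force: [-4.3, -5.4, -2.6]
width: 0.0312
```

```bash
python3 look.py 7
```

```text
{'clock': 7.95, 'position': [0.5821, 0.0256, 0.1994], 'tcp_rot': [0.0001, 0.311, 0.9504, -0.0005], 'joint_pos': [-0.0139, 0.04, 1.3702, -0.001, 1.7314, -0.9525], 'ft_force': [-4.2817, -5.3786, -2.5589], 'moment': [0.1619, 0.0377, -0.0337], 'width': 0.0312}
```

View pics/scene7.png

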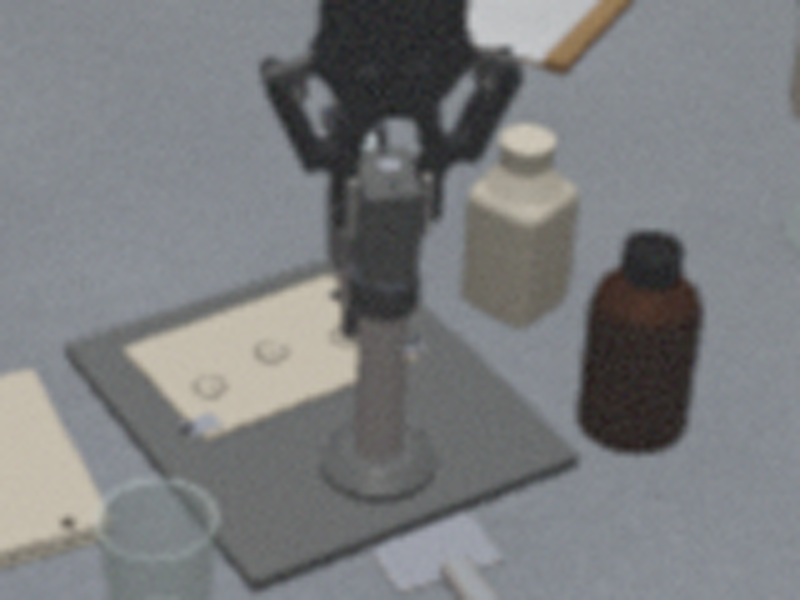

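Request:
arm_command:
  increments:
    - {"offset": [0,0,0.5],"roll": 0}
    - {"offset": [0,0,1],"roll": 0}
    - {"offset": [0,0,1],"roll": 0}
    - {"offset": [0,0,1],"roll": 0}
    - {"offset": [0,0,1],"roll": 0}
    - {"offset": [0,0,1],"roll": 0}
    - {"offset": [0,0,1],"roll": 0}
    - {"offset": [0,0,1],"roll": 0}
  gripper: 255

```text
clock: 8.85
position: [0.5821, 0.0256, 0.1987]
tcp_rot: [0.0, 0.311, 0.95, -0.0]
ft_force: [-5.3, -5.4, -0.9]
width: 0.0308
```

```bash
python3 look.py 8; python3 -c "
import cv2,numpy as np
a=cv2.imread('pics/sceneraw6.png')[195:245,300:350];b=cv2.imread('pics/sceneraw8.png')[195:245,300:350]
cv2.imwrite('pics/cmp.png',cv2.resize(np.hstack([a,b]),(800,400),interpolation=2))"
```

```text
{'clock': 8.85, 'position': [0.5821, 0.0256, 0.1987], 'tcp_rot': [0.0002, 0.3109, 0.9504, -0.0004], 'joint_pos': [-0.0139, 0.0399, 1.3717, -0.0009, 1.7298, -0.9524], 'ft_force': [-5.2955, -5.379, -0.9119], 'moment': [0.2345, 0.0581, -0.0582], 'width': 0.0308}
```

View pics/wrist8.png

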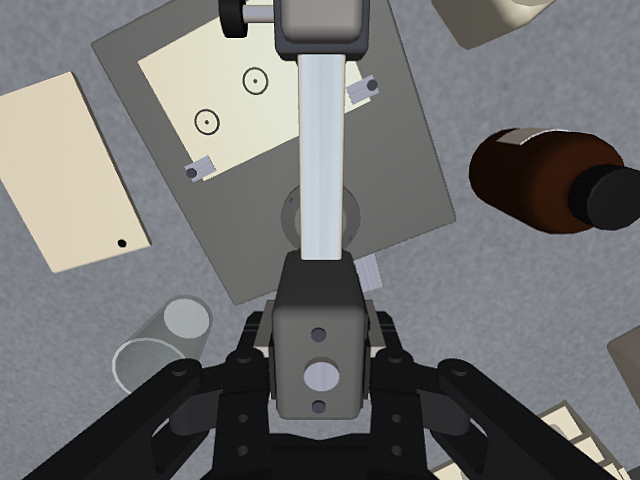

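View pics/cmp.png

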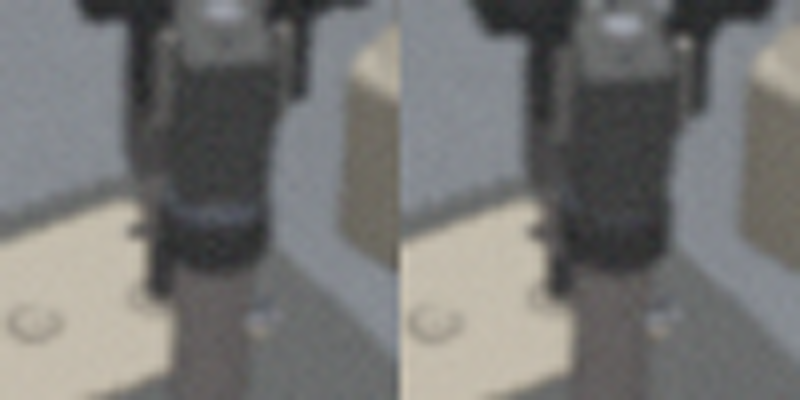

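```bash
python3 -c "
from h import *
X=np.array([[.582-.12*np.cos(a),.0257-.12*np.sin(a),.019] for a in(-.633,-.62,-.208,.212)])
u=proj('scene',X); print(u.round(1), ((u-[300,195])*8).round())"; python3 -c "
from ang import *
an('8',.2015,[(207,122),(255,81)])"
```

```text
[[319.2 231.6]
 [318.7 231.7]
 [303.8 234.8]
 [291.6 241.7]] [[153. 293.]
 [150. 293.]
 [ 30. 318.]
 [-67. 374.]]
disc [0.5814 0.0277] boom yaw -0.6274 disc-boom -0.6328
ring [0.4649 0.001 ] 0.1195 0.2251
ring [0.4643 0.0508] 0.1193 -0.1952
```

Request:
arm_command:
  increments:
    - {"offset": [0,0,-2],"roll": 0}
    - {"offset": [0,0,-5],"roll": 0}
    - {"offset": [0,0,-9],"roll": 0}
    - {"offset": [0,0,-13],"roll": 0}
    - {"offset": [0,0,-15],"roll": -0.01}
    - {"offset": [0,0,-15],"roll": -0.04}
    - {"offset": [0,0,-15],"roll": -0.09}
    - {"offset": [0,0,-15],"roll": -0.15}
    - {"offset": [0,0,-15],"roll": -0.21}
    - {"offset": [0,0,-15],"roll": -0.27}
    - {"offset": [0,0,-15],"roll": -0.33}
    - {"offset": [0,0,-15],"roll": -0.38}
    - {"offset": [0,0,-15],"roll": -0.41}
    - {"offset": [0,0,-15],"roll": -0.43}
    - {"offset": [0,0,-15],"roll": -0.43}
    - {"offset": [0,0,-15],"roll": -0.43}
    - {"offset": [0,0,-15],"roll": -0.43}
  gripper: 255

```text
clock: 10.65
position: [0.5824, 0.0257, 0.2127]
tcp_rot: [0.0, 0.101, 0.995, -0.0]
ft_force: [-0.1, -6.4, -4.3]
width: 0.0313
```

```bash
python3 look.py 9
```

```text
{'clock': 10.65, 'position': [0.5824, 0.0257, 0.2127], 'tcp_rot': [0.0, 0.1009, 0.9949, -0.0003], 'joint_pos': [-0.0139, 0.0409, 1.346, -0.0006, 1.7547, -1.3826], 'ft_force': [-0.0956, -6.4137, -4.2582], 'moment': [0.3143, -0.1867, 0.0278], 'width': 0.0313}
```

View pics/wrist9.png

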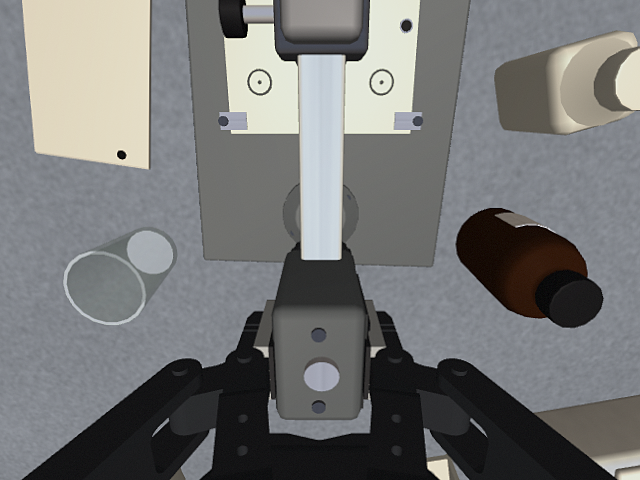

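View pics/scene9.png

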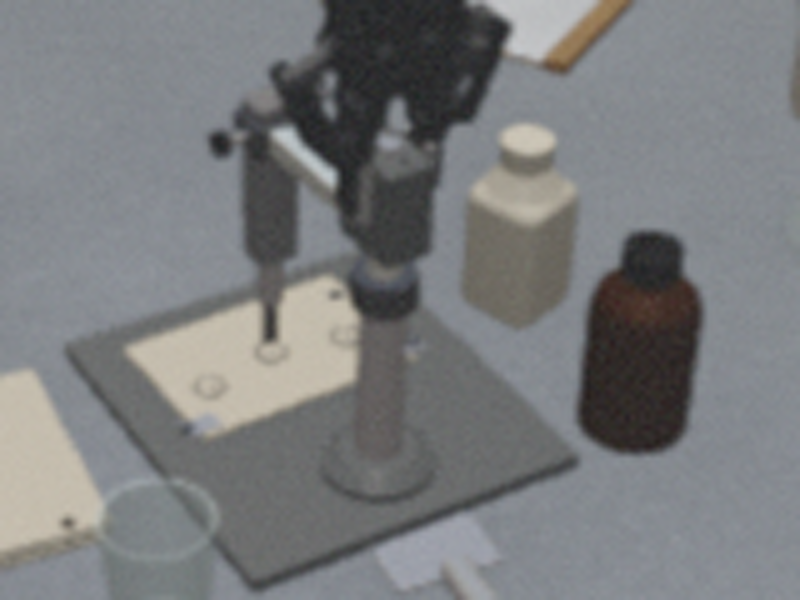

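Request:
arm_command:
  increments:
    - {"offset": [0,0,2],"roll": 0}
    - {"offset": [0,0,5],"roll": 0}
    - {"offset": [0,0,8],"roll": 0}
    - {"offset": [0,0,10.5],"roll": 0}
    - {"offset": [0,0,12.5],"roll": 0}
    - {"offset": [0,0,14],"roll": 0}
    - {"offset": [0,0,15],"roll": 0}
    - {"offset": [0,0,15],"roll": 0}
    - {"offset": [0,0,15],"roll": 0}
    - {"offset": [0,0,15],"roll": 0}
    - {"offset": [0,0,15],"roll": 0}
    - {"offset": [0,0,15],"roll": 0}
    - {"offset": [0,0,15],"roll": 0}
    - {"offset": [0,0,15],"roll": 0}
    - {"offset": [0,0,15],"roll": 0}
  gripper: 255

```text
clock: 12.25
position: [0.5825, 0.0257, 0.1986]
tcp_rot: [0.0, 0.101, 0.995, -0.0]
ft_force: [-0.9, -5.5, -1.7]
width: 0.031
```

```bash
python3 look.py 10;python3 -c "
import cv2,numpy as np
a=cv2.imread('pics/sceneraw9.png')[185:245,285:345];b=cv2.imread('pics/sceneraw10.png')[185:245,285:345]
cv2.imwrite('pics/cmp2.png',cv2.resize(np.hstack([a,b]),(800,400),interpolation=2))"
```

```text
{'clock': 12.25, 'position': [0.5825, 0.0257, 0.1986], 'tcp_rot': [0.0005, 0.1009, 0.9949, -0.0003], 'joint_pos': [-0.0138, 0.0403, 1.3715, -0.0007, 1.7289, -1.3826], 'ft_force': [-0.9369, -5.5398, -1.682], 'moment': [0.3219, 0.0905, 0.0392], 'width': 0.031}
```

View pics/cmp2.png

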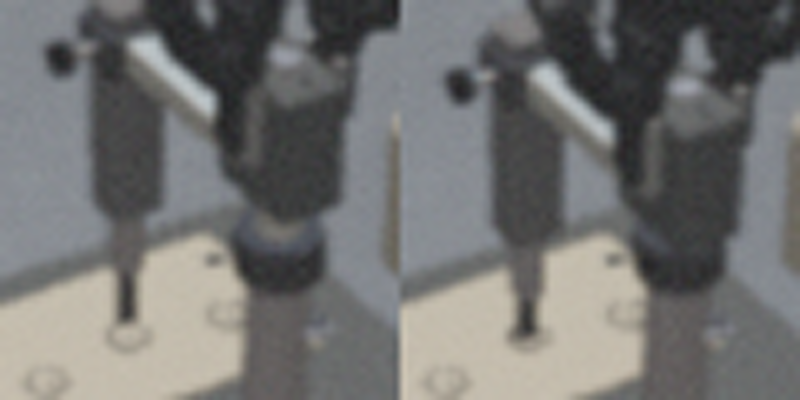

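Request:
arm_command:
  increments:
    - {"offset": [0,0,-2],"roll": 0}
    - {"offset": [0,0,-5],"roll": 0}
    - {"offset": [0,0,-9],"roll": 0}
    - {"offset": [0,0,-13],"roll": 0}
    - {"offset": [0,0,-15],"roll": -0.01}
    - {"offset": [0,0,-15],"roll": -0.04}
    - {"offset": [0,0,-15],"roll": -0.09}
    - {"offset": [0,0,-15],"roll": -0.15}
    - {"offset": [0,0,-15],"roll": -0.21}
    - {"offset": [0,0,-15],"roll": -0.27}
    - {"offset": [0,0,-15],"roll": -0.33}
    - {"offset": [0,0,-15],"roll": -0.38}
    - {"offset": [0,0,-15],"roll": -0.41}
    - {"offset": [0,0,-15],"roll": -0.42}
    - {"offset": [0,0,-15],"roll": -0.42}
    - {"offset": [0,0,-15],"roll": -0.42}
    - {"offset": [0,0,-15],"roll": -0.42}
  gripper: 255

```text
clock: 14.05
position: [0.5827, 0.026, 0.2125]
tcp_rot: [0.0, -0.109, 0.994, -0.0]
ft_force: [2.3, -4.8, -4.6]
width: 0.0314
```

```bash
python3 look.py 11
```

```text
{'clock': 14.05, 'position': [0.5827, 0.026, 0.2125], 'tcp_rot': [0.0002, -0.1086, 0.9941, -0.0001], 'joint_pos': [-0.0136, 0.0412, 1.3459, -0.0002, 1.754, -1.8022], 'ft_force': [2.3117, -4.7898, -4.5629], 'moment': [0.3262, -0.122, 0.0606], 'width': 0.0314}
```

View pics/wrist11.png

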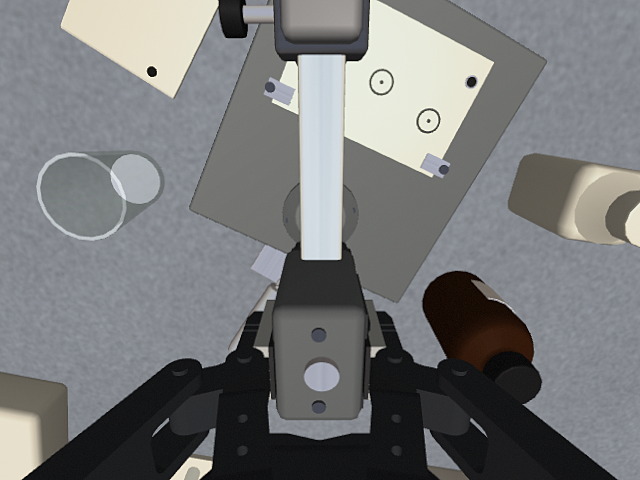

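View pics/scene11.png

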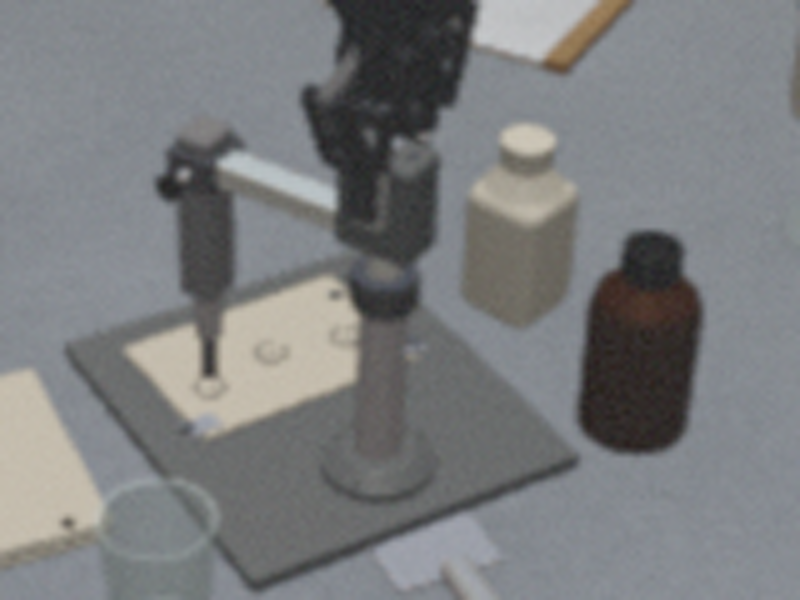

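Request:
arm_command:
  increments:
    - {"offset": [0,0,2],"roll": 0}
    - {"offset": [0,0,5],"roll": 0}
    - {"offset": [0,0,8],"roll": 0}
    - {"offset": [0,0,10.5],"roll": 0}
    - {"offset": [0,0,12.5],"roll": 0}
    - {"offset": [0,0,14],"roll": 0}
    - {"offset": [0,0,15],"roll": 0}
    - {"offset": [0,0,15],"roll": 0}
    - {"offset": [0,0,15],"roll": 0}
    - {"offset": [0,0,15],"roll": 0}
    - {"offset": [0,0,15],"roll": 0}
    - {"offset": [0,0,15],"roll": 0}
    - {"offset": [0,0,15],"roll": 0}
    - {"offset": [0,0,15],"roll": 0}
    - {"offset": [0,0,15],"roll": 0}
  gripper: 255

```text
clock: 15.65
position: [0.5828, 0.026, 0.198]
tcp_rot: [0.001, -0.109, 0.994, -0.0]
ft_force: [2.2, -4.4, 0.5]
width: 0.031
```

```bash
python3 look.py 12
```

```text
{'clock': 15.65, 'position': [0.5828, 0.026, 0.198], 'tcp_rot': [0.0006, -0.1087, 0.9941, -0.0001], 'joint_pos': [-0.0136, 0.0408, 1.3719, -0.0001, 1.7277, -1.8023], 'ft_force': [2.1777, -4.3653, 0.4727], 'moment': [0.3711, 0.1607, -0.0458], 'width': 0.031}
```

View pics/scene12.png

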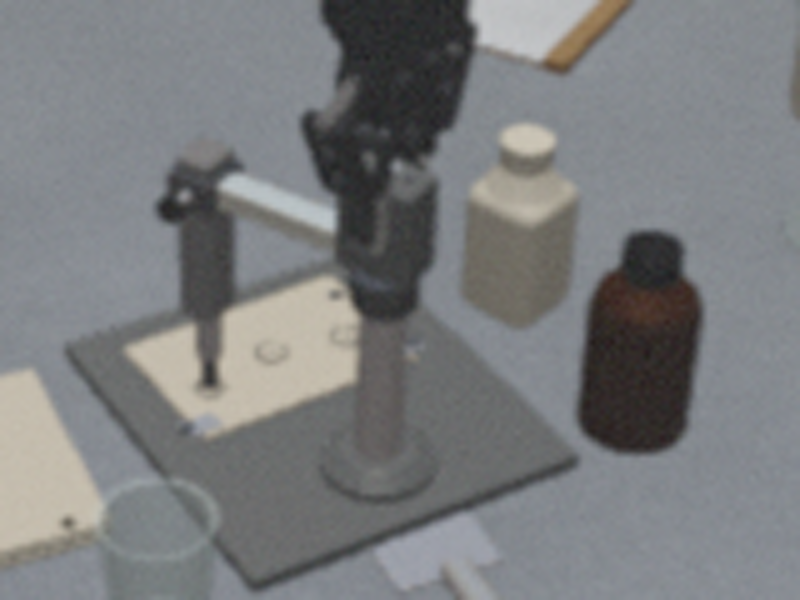

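Request:
arm_command:
  increments:
    - {"offset": [0,0,-2],"roll": 0}
    - {"offset": [0,0,-6],"roll": 0}
    - {"offset": [0,0,-12],"roll": 0}
    - {"offset": [0,0,-18],"roll": 0}
    - {"offset": [0,0,-24],"roll": 0}
    - {"offset": [0,0,-30],"roll": 0}
    - {"offset": [0,0,-36],"roll": 0}
    - {"offset": [0,0,-42],"roll": 0}
    - {"offset": [0,0,-48],"roll": 0}
    - {"offset": [0,0,-54],"roll": 0}
    - {"offset": [0,0,-60],"roll": 0}
    - {"offset": [0,0,-66],"roll": 0}
    - {"offset": [0,0,-72],"roll": 0}
    - {"offset": [0,0,-78],"roll": 0}
    - {"offset": [0,0,-84],"roll": 0}
    - {"offset": [0,0,-89],"roll": 0}
    - {"offset": [0,0,-92],"roll": 0}
    - {"offset": [0,0,-94],"roll": 0}
    - {"offset": [0,0,-94],"roll": 0}
    - {"offset": [0,0,-94],"roll": 0}
  gripper: 255

```text
clock: 17.75
position: [0.5827, 0.026, 0.291]
tcp_rot: [-0.0, -0.109, 0.994, -0.0]
ft_force: [3.5, -4.2, -4.5]
width: 0.031
```

```bash
python3 look.py 13; python3 -c "
import cv2,numpy as np
a=cv2.imread('pics/sceneraw13.png')[155:235,290:370]
cv2.imwrite('pics/c13.png',cv2.resize(a,(600,600),interpolation=2))"
```

```text
{'clock': 17.75, 'position': [0.5827, 0.026, 0.291], 'tcp_rot': [-0.0001, -0.1087, 0.9941, -0.0], 'joint_pos': [-0.0136, 0.059, 1.1886, -0.0001, 1.8942, -1.8023], 'ft_force': [3.5303, -4.1963, -4.5251], 'moment': [0.3179, -0.1098, -0.0018], 'width': 0.031}
```

View pics/c13.png

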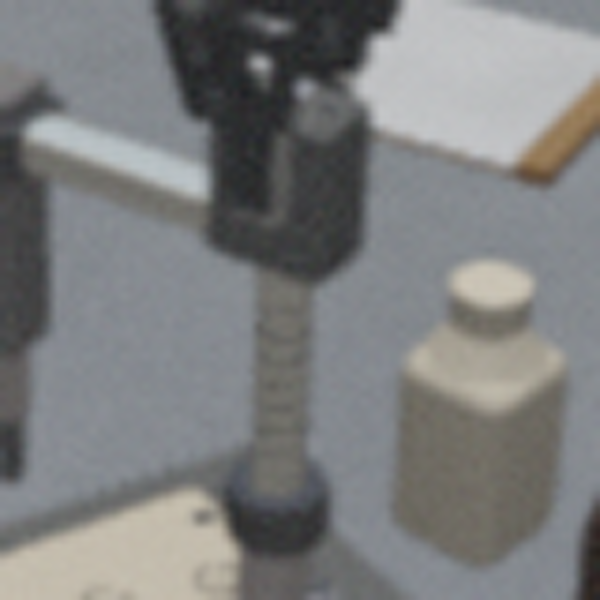

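View pics/wrist13.png

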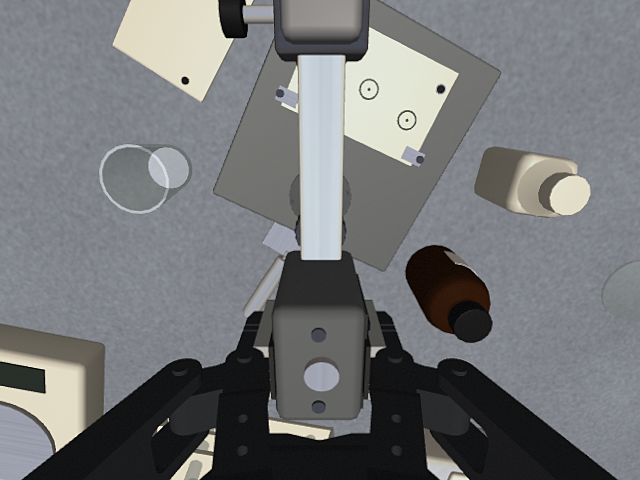

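```bash
cat > avg.py <<'E'
import sys
from h import *
n=sys.argv[1]
A=np.mean([env.camera('scene').astype(float) for _ in range(24)],0)
np.save(f'avg{n}.npy',A)
a=A[185:230,310:345]; a=cv2.resize(a,None,fx=13,fy=13,interpolation=cv2.INTER_CUBIC); a=np.clip((a-40)*1.5,0,255)
cv2.imwrite(f'pics/avg{n}.png',a); s=env.state(); print(s['clock'],s['position'],s['ft_force'])
E
python3 avg.py 1
```

```text
19.05 [0.58267067 0.02600165 0.29092519] [ 3.00178491 -4.50455771 -3.54605195][ WARN:0@9.206] global loadsave.cpp:1063 imwrite_ Unsupported depth image for selected encoder is fallbacked to CV_8U.
```

View pics/avg1.png

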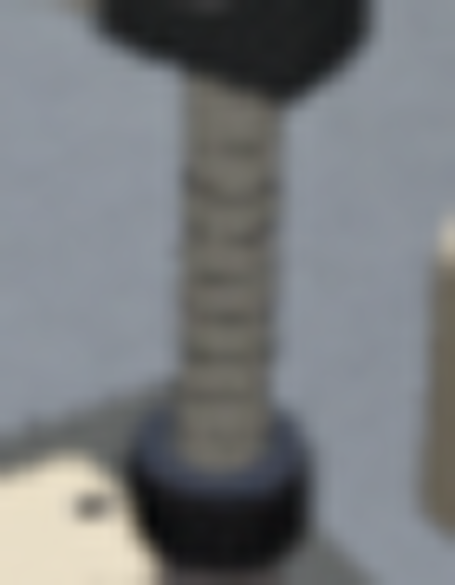

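Run:
```python
from h import *
A=np.load('avg1.npy').mean(2)
col=A[:,324:330].mean(1)
for r in range(188,224): print(r,col[r].round(1), end=' | ')
print()
cam=np.array([1.248,-.671]); d=cam-[.5825,.026]; d/=np.linalg.norm(d)
for r in (.010,.0):
  for z in (.145,.155,.165,.175,.185,.195,.205,.215,.225,.235): 
    u=proj('scene',np.array([.5825+d[0]*r,.026+d[1]*r,z]))[0]; print(z,u.round(2),((u-[310,185]+.5)*13-.5).round(),end=' ; ')
  print()
```

```text
188 62.1 | 189 62.1 | 190 70.0 | 191 88.2 | 192 105.2 | 193 111.8 | 194 112.8 | 195 110.4 | 196 105.7 | 197 110.0 | 198 109.0 | 199 103.9 | 200 104.0 | 201 109.1 | 202 106.4 | 203 103.3 | 204 109.4 | 205 108.7 | 206 102.6 | 207 108.6 | 208 107.3 | 209 101.7 | 210 108.4 | 211 107.3 | 212 100.8 | 213 108.4 | 214 108.4 | 215 102.4 | 216 108.6 | 217 109.3 | 218 105.6 | 219 107.2 | 220 105.1 | 221 93.7 | 222 82.6 | 223 65.0 | 
0.145 [326.44 223.63] [220. 508.] ; 0.155 [326.56 220.63] [221. 469.] ; 0.165 [326.68 217.6 ] [223. 430.] ; 0.175 [326.81 214.53] [224. 390.] ; 0.185 [326.93 211.44] [226. 350.] ; 0.195 [327.06 208.31] [228. 309.] ; 0.205 [327.18 205.15] [229. 268.] ; 0.215 [327.31 201.95] [231. 226.] ; 0.225 [327.44 198.72] [233. 184.] ; 0.235 [327.57 195.45] [234. 142.] ; 
0.145 [326.53 221.46] [221. 480.] ; 0.155 [326.65 218.47] [222. 441.] ; 0.165 [326.77 215.44] [224. 402.] ; 0.175 [326.89 212.39] [226. 362.] ; 0.185 [327.01 209.3 ] [227. 322.] ; 0.195 [327.14 206.18] [229. 281.] ; 0.205 [327.26 203.03] [230. 240.] ; 0.215 [327.39 199.84] [232. 199.] ; 0.225 [327.52 196.62] [234. 157.] ; 0.235 [327.65 193.37] [235. 115.] ;
```

Request:
arm_command:
  increments:
    - {"offset": [0,0,-2],"roll": 0}
    - {"offset": [0,0,-5],"roll": 0}
    - {"offset": [0,0,-7],"roll": 0}
    - {"offset": [0,0,-8],"roll": 0}
    - {"offset": [0,0,-8],"roll": 0}
    - {"offset": [0,0,-8],"roll": 0}
  gripper: 255

```text
clock: 19.65
position: [0.5827, 0.026, 0.2989]
tcp_rot: [-0.0, -0.109, 0.994, -0.0]
ft_force: [2.1, -3.5, -5.4]
width: 0.0312
```

```bash
python3 avg.py 2 2>/dev/null;  python3 - <<'E'
import numpy as np
A=np.load('avg2.npy').mean(2)
col=A[:,324:330].mean(1)
for r in range(188,224): print(r,col[r].round(1), end=' | ')
E
```

```text
20.85 [0.58265928 0.02602759 0.29885669] [ 3.05135624 -5.41397198 -3.99643567]
188 83.0 | 189 102.6 | 190 111.0 | 191 112.8 | 192 111.5 | 193 106.3 | 194 104.1 | 195 109.1 | 196 107.4 | 197 103.4 | 198 109.6 | 199 109.5 | 200 103.4 | 201 108.9 | 202 108.0 | 203 103.3 | 204 106.1 | 205 110.1 | 206 106.6 | 207 103.7 | 208 108.3 | 209 106.3 | 210 103.7 | 211 109.3 | 212 107.4 | 213 101.9 | 214 108.4 | 215 107.9 | 216 103.6 | 217 106.4 | 218 96.4 | 219 85.2 | 220 99.1 | 221 94.1 | 222 83.5 | 223 65.1 |
```

View pics/avg2.png

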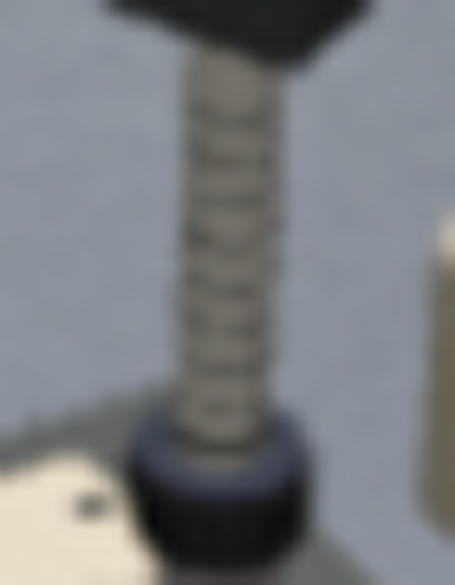

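Request:
arm_command:
  increments:
    - {"offset": [0,0,2],"roll": 0}
    - {"offset": [0,0,5],"roll": 0}
    - {"offset": [0,0,7],"roll": 0}
    - {"offset": [0,0,7.5],"roll": 0}
    - {"offset": [0,0,7.5],"roll": 0}
    - {"offset": [0,0,7.5],"roll": 0}
    - {"offset": [0,0,7.5],"roll": 0}
    - {"offset": [0,0,7.5],"roll": 0}
    - {"offset": [0,0,7.5],"roll": 0}
    - {"offset": [0,0,7.5],"roll": 0}
  gripper: 255

```text
clock: 21.85
position: [0.5827, 0.026, 0.2911]
tcp_rot: [-0.0, -0.109, 0.994, -0.0]
ft_force: [3.1, -4.6, -5.9]
width: 0.0313
```

```bash
python3 look.py 14
python3 - <<'E'
from h import *
s=env.state(); print(s['clock'],s['position'],np.abs(s['qd']).max(),s['width'])
E
```

```text
{'clock': 21.85, 'position': [0.5827, 0.026, 0.2911], 'tcp_rot': [-0.0003, -0.1087, 0.9941, -0.0], 'joint_pos': [-0.0136, 0.0595, 1.1879, -0.0002, 1.8949, -1.8024], 'ft_force': [3.0966, -4.6334, -5.8832], 'moment': [0.2937, -0.2382, 0.0221], 'width': 0.0313}
21.95 [0.58268017 0.026022   0.29104603] 0.002625773519220911 0.031580133294520994
```

View pics/scene14.png

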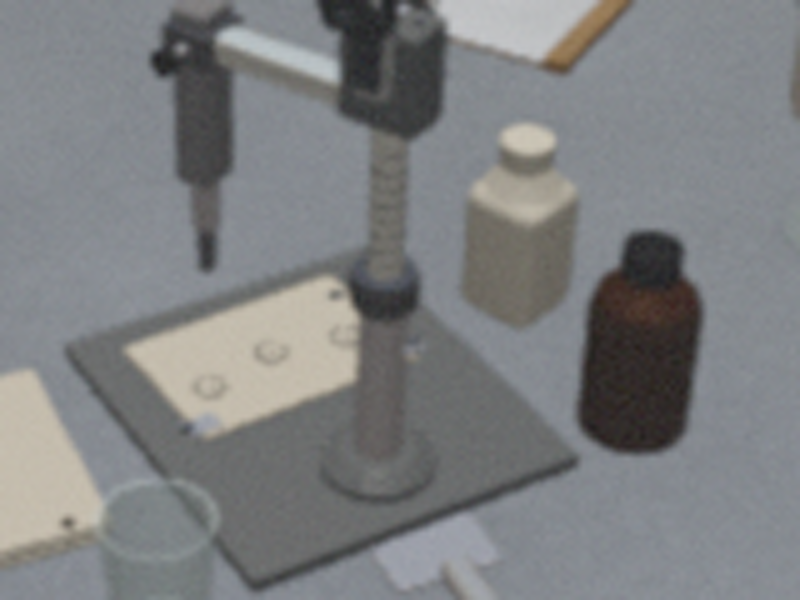

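```bash
python3 -c "
from rig import env
print(env.hand_in())"
```

```text
the job is handed in; nothing more can be done
None
```

I gripped the handle with the button squeezed in and set the foot on points 1, 2 and 3 in order, lifting it clear each time. I then raised the telescope to the broad line and handed in at about 22 s, still holding the handle. The hand-in gives no verdict, so the result rests on my own checks.

- **Foot position:** The camera showed the foot inside ring 2 and ring 3. At point 1 the column blocked the scene camera, so I relied on the boom's angle, which put the foot about 2 mm from the centre.
- **Foot pressure:** Each rest lasted about 0.8 s or more at roughly 3–5 N. I estimate 3–6 mm of spring travel at the three points, but the force readings are noisy and the spring travel was not measured directly.
- **Final height:** I raised the telescope a further 8 mm to confirm the line at the rim was the 90 mm one, then came back down. By the scale marks the extension is about 90 mm. Counting from where the foot first touched the panel gives about 87.5 mm, which disagrees by about 2 mm, but both are inside the ±4 mm allowed.
- **At hand-in:** The arm was still, the fingers were closed on the handle at 31.5 mm, and the hand was carrying the gauge's weight. In the last view the neighbouring objects in frame looked unmoved. The jar, and the flask in the later pictures, were outside it.

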